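Heft the paint tins and hold up the full one

TASK

Turn the paint shaker's selector to its three-dot mark (the setting for a full tin) and let go of it. Then heft the three closed tins on the board one at a time, from the robot's left to its right: lift each a few centimetres straight up to feel its weight and set it back upright in its place before lifting the next. Finish holding the heaviest in the gripper, upright and still, at least 15 cm above the table, with the other two standing in their places on the board and the toys left undisturbed; the program ends while it is still held.

Things in the scene. Friction and masses are not known exactly. Their poses are not given: they have to be found in the camera images.
- selector (a joint): selector angle (rad), grows as the knob turns clockwise seen from above. It has three sprung detents: 0 = one dot, 0.6 = two dots, 1.2 = three dots, with stops just outside these. It starts at or near one of the first two. Turning it takes up to about 0.1 N m; let go near a detent, it snaps in.
- selector_axis (a point): point on the knob axis 20 mm above the shaker's top, half-way up its grip bar; does not turn, axes as the shaker's. Black knob: disc 50 mm across, 8 mm high, on it a bar 46 mm long, 14 mm wide, top 34 mm above the shaker's top. The bar's line is turned (0.6 - selector value) rad counter-clockwise from above from the shaker's x axis; its end with a white line points to the -x side
- shaker: fixed grey bench paint shaker, 160 x 220 x 70 mm (its x, y, z), origin at the centre of its underside; a low rubber cup (84 mm across, 10 mm high) on top at its +y end, the selector on top at its -y end. White dot marks lie round the knob on its -x side: one dot nearest the shaker's -y side, two dots in the middle, three dots nearest the cup
- board: fixed wooden board on the table, 120 x 360 x 18 mm (its x, y, z), origin at the centre of its underside, z up. Three tins stand on it in a row along its y axis, at about +120 (the robot's left), 0 and -120 mm from its centre
- skull: half-painted clay skull, 72 mm wide, 86 mm high, origin at the centre of its underside; leave alone
- cat: seated blue clay cat, 60 mm wide, 87 mm high, origin at the centre of its underside; leave alone
- top: unglazed clay spinning top standing on its crown, 50 mm wide, 52 mm high, origin at the centre of its underside; leave alone
- vise: fixed cast iron vise with a crank handle, about 150 x 90 x 98 mm, origin under its centre; not used
- tin_a_center (a point): centre, half-way up, of one of three closed tins of identical look with pressed lids, 62 mm across, 90 mm high, upright. Their contents differ: 0.09 to 0.5 kg, the heaviest at least 0.13 kg heavier than either other; which of the three is the heaviest and which place it has are not known beforehand
- tin_b_center (a point): centre, half-way up, of one of three closed tins of identical look with pressed lids, 62 mm across, 90 mm high, upright. Their contents differ: 0.09 to 0.5 kg, the heaviest at least 0.13 kg heavier than either other; which of the three is the heaviest and which place it has are not known beforehand
- tin_c_center (a point): centre, half-way up, of one of three closed tins of identical look with pressed lids, 62 mm across, 90 mm high, upright. Their contents differ: 0.09 to 0.5 kg, the heaviest at least 0.13 kg heavier than either other; which of the three is the heaviest and which place it has are not known beforehand
There are look-alikes about, which are no part of the job. What is shaped like the part that bears tin_b_center but red is not meant. What is shaped like the part that bears tin_c_center but brown is not meant.

How it is judged:
By the outcome, as a careful person would: the job done as asked, in the order asked, and still so for the second after the job is handed in, while the arm keeps its last pose, push and grip.
It also fails if it takes over 72 s, if anything falls off the work surface, if the arm or the gripper's body presses on something with over 40 N, if the wrist force passes 120 N, or if a joint passes its speed limit or range.

ROBOT

A 6-joint arm with a two-finger parallel gripper is mounted at the origin on the work surface. World frame = base frame: x ahead of the robot, y to its left, z up, the work surface at z = 0. Lengths are in mm, angles in rad, forces in N, time in s.
With the tool pointing down it reaches from about 275 to 975 mm from the base axis. Payload 8.4 kg.
Tool frame: the origin (TCP) lies at the centre of the arm's flange, where the gripper is bolted on; the fingertips stand 190 mm ahead of it and the grasp point (between the pads) lies 171 mm ahead of it (bot.pinch_z is the distance from the TCP to the grasp point, in mm); z points along the fingers, y is the line along which they close (so a half turn about z gives the same grasp; the last joint's range is limited). The gripper opens to 92 mm and grips with 3 to 60 N. Pads are 20 mm wide; open, the fingers measure 128 mm over their backs; the gripper's body (75 mm by 189 mm) begins 69 mm behind the grasp point.
Start: joints at [-1.109, 0.353, 1.633, -0, 1.155, -0.002], TCP at [279.593, -558.979, 404.683] pointing down, gripper open.
Joint ranges: [-2.63, 2.63], [-0.92, 2.1], [0.06, 2.66], [-1.3, 4.44], [0, 2.69], [-3.02, 3.02]. Speed limits (rad/s): [2.22, 2.22, 2.79, 3.14, 3.14, 3.14].

INTERFACE

Orientations are given as [roll, pitch, yaw] about the fixed x, y, z axes, in that order (R = Rz(yaw) Ry(pitch) Rx(roll)).
In Python, from plant import status, eyes, job_done, bot gives the robot as it stands.
- The arm moves only by the shell command python3 -m crank 'ROWS' [OPENING]. ROWS is JSON, a list of rows, each an object of numbers: "dx", "dy", "dz": the shift along the tool's x, y, z in m; "roll": the turn about the tool's z in rad. A call has 1 to 12 rows; each row shifts and turns the commanded pose from where the row before left it, along the tool's axes as they then stand; what a row does not reach is not made up. A row lasts 1/10 s, in which the tool goes at most 50 mm and 8.59 degrees, less where a joint would pass 70% of its speed; a pose out of reach is approached as far as the arm can. A call with a gripper value outside its range is refused whole. OPENING is the opening in per cent of the stroke, from 0 (shut) to 100 (fully open), set as the call begins (- or left out, the last holds). The fingers move at their own pace and stop on an object; the grip force is fixed at half the most. Time passes only in rows, so rows that do not move let the fingers close. It gives the time, the measured TCP pose, the force, the opening and the grip force at its end, in the units of the state.
- status.get_state(): the state, without advancing time (a new reading comes with each control period).
- eyes.grab_frame(name): name is "scene" or "top"; returns a dict with "img" (480x640x3 uint8, red, green, blue), "depth" (480x640 float32, mm along the optical axis (not along the pixel's ray), 0 where there is no reading), "fx", "fy", "cx", "cy" (pixels), "rvec" (rotation vector, rad) and "tvec" (3), from world to camera coordinates, as OpenCV has them. Camera axes: x right, y down, z forward; pixel columns grow to the right and rows downward; lengths in mm; the calibration is good to about 2 mm. A picture is of the moment at which its call begins.
- job_done(): hands the job in; it is judged then, once.
The state is a dict: "time_s": time; "joints": joint angles; "joint_vel": joint speeds; "joint_efforts": joint torques, N m; "tcp_pos": TCP position; "ee_rot": TCP orientation; "contact_force": force on the tool from outside, world axes, zero at the start; "torque": the same for the moment, N m; "gripper_width": finger opening in mm; "grip_force": force on a finger pad.
Only numpy, scipy, OpenCV 4.12 (cv2) and the standard library are available. Lean on these libraries where they do the work, as an engineer would, in place of code of your own. Each camera call takes 0.05 s, during which the arm holds its last target. There are 200 camera calls.

## Working session

There is one attempt and no reset: what is moved stays moved. The work goes in short steps, Python scripts to look and compute and a shell command to move; the robot and the scene stay as the last step left them, time stands still between calls to the robot, and variables do not carry over. Pictures are saved under pics/ and viewed, at most 10 in all, crops included, and the job is handed in when it is done.

```bash
ls; mkdir -p pics; python3 - <<'E'
from plant import status, eyes, bot
import cv2,pickle
print(status.get_state())
for n in ("scene","top"):
    f=eyes.grab_frame(n); pickle.dump(f,open(n+".pkl","wb"))
    cv2.imwrite(f"pics/{n}0.png",f["img"][:,:,::-1]); print(n,f["fx"],f["fy"],f["cx"],f["cy"],f["rvec"],f["tvec"])
E
```

```text
pics
{'time_s': 0.0, 'joints': array([-1.10936479e+00,  3.53621937e-01,  1.63408768e+00, -3.40041452e-05,
        1.15516513e+00, -2.42675254e-03]), 'joint_vel': array([-3.22547451e-04,  2.92870073e-04,  2.93816611e-04, -1.16134732e-03,
       -1.67171673e-03, -6.78731403e-05]), 'joint_efforts': array([ 8.02760133e-04, -5.93829882e+01, -3.34217727e+01,  6.96856622e-02,
        2.33612093e-02, -8.33663080e-05]), 'tcp_pos': array([ 279.51196208, -558.77759089,  403.99976509]), 'ee_rot': array([-3.14031048e+00,  2.79800394e-05,  4.63872062e-01]), 'contact_force': array([-0.37405855, -0.21476576,  0.29588047]), 'torque': array([ 0.03210563, -0.01497712, -0.04640207]), 'grip_force': 0.0, 'gripper_width': 91.75169240957969}
scene 505.3292753395481 505.3292753395481 321.9065953752358 236.8668545108421 [ 0.71951326  2.69587448 -0.99454546] [ 572.74169386 -110.1363478  1406.81280289]
top 534.6621151618785 534.6621151618785 324.0443338747156 236.49779119326294 [ 2.11134644 -2.15870269  0.19971493] [ -89.93669098  602.38020921 1330.66788861]
```

View pics/scene0.png

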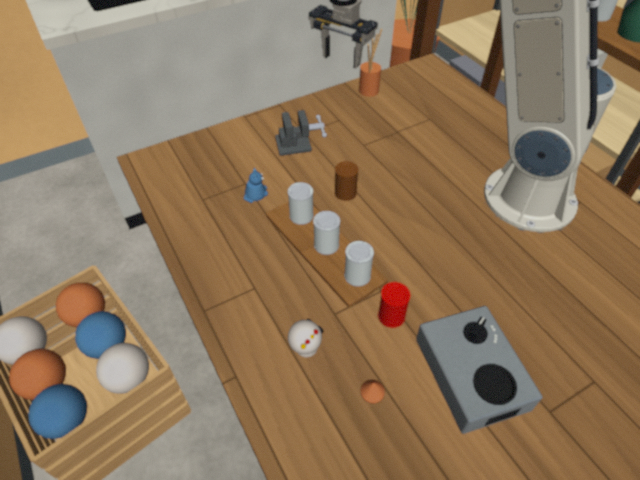

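View pics/top0.png

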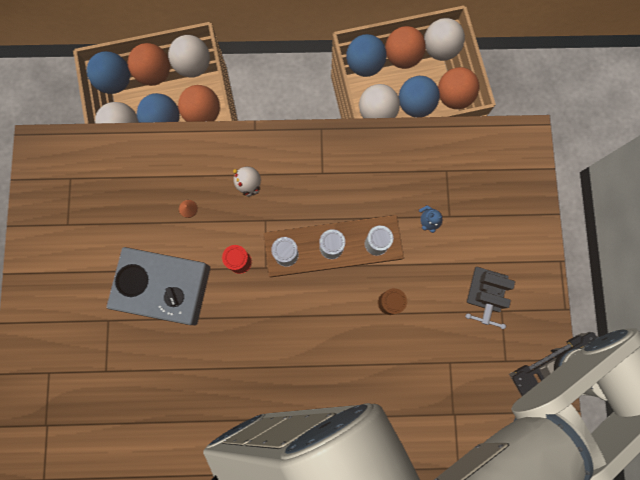

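The scene view shows the silver tins on the board at (301,203), (327,232) and (359,263). The top view has them at (379,239), (332,243) and (285,250). Things a tin could be confused with, in top-view pixels, are the red can (236,258) and the brown can (393,301), neither on the board. For the selector, the black knob is at (174,296) and the black cup at (131,280). I choose the three silver tins on the board, and the knob beside the white dots.

```bash
cat > h.py <<'E'
import numpy as np, cv2
def ray(f,uv,z):
    R,_=cv2.Rodrigues(np.float64(f["rvec"])); t=np.float64(f["tvec"])
    uv=np.float64(uv).reshape(-1,2)
    d=np.c_[(uv[:,0]-f["cx"])/f["fx"],(uv[:,1]-f["cy"])/f["fy"],np.ones(len(uv))]@R
    c=-R.T@t
    return c+d*((z-c[2])/d[:,2])[:,None]
def cloud(f):
    R,_=cv2.Rodrigues(np.float64(f["rvec"])); v,u=np.mgrid[:480,:640]; D=f["depth"].astype(float)
    p=np.dstack([(u-f["cx"])/f["fx"]*D,(v-f["cy"])/f["fy"]*D,D])-np.float64(f["tvec"])
    return p@R
E
python3 - <<'E'
import pickle
from h import *
f=pickle.load(open("top.pkl","rb")); P=cloud(f); im=f["img"].astype(int); D=f["depth"]>0
def inwin(u,v,r):
    m=np.zeros((480,640),bool); m[v-r:v+r,u-r:u+r]=1; return m&D
for u,v in [(285,250),(332,243),(379,239),(236,258),(393,301),(188,209),(247,180),(431,219),(490,290)]:
    w=inwin(u,v,24); z=P[...,2]; zt=np.percentile(z[w],99) if w.any() else 0
    m=w&(z>zt-8); q=P[m]; (c,r)=cv2.minEnclosingCircle(q[:,:2].astype(np.float32)); print((u,v),"ztop",zt.round(1),"ctr",np.round(c,1),"r",round(r,1),"mean",q.mean(0).round(1))
# shaker top
w=inwin(157,286,60)&(P[...,2]>62)&(P[...,2]<76)
q=P[w]; print("shaker z",np.median(q[:,2]),cv2.minAreaRect(q[:,:2].astype(np.float32)))
# white dots, cup & knob
g=im.min(2); w=inwin(174,300,26)&(g>170); n,l,s,c=cv2.connectedComponentsWithStats(w.astype(np.uint8))
for i in range(1,n): print("white",c[i].round(1),s[i,4],ray(f,c[i],70)[0].round(1))
for (u,v) in [(131,280),(174,296)]:
    w=inwin(u,v,20)&(im.max(2)<60)&(P[...,2]>73); q=P[w]; print((u,v),w.sum(),q.mean(0).round(1),np.percentile(q[:,2],[5,50,95]).round(1))
w=inwin(174,296,16)&(P[...,2]>95); q=P[w]; print("bar",w.sum(),q.mean(0),cv2.minAreaRect(q[:,:2].astype(np.float32)), cv2.PCACompute(q[:,:2],None)[1][0])
w=inwin(332,243,75)&(P[...,2]>12)&(P[...,2]<24); print("board",cv2.minAreaRect(P[w][:,:2].astype(np.float32)))
k=cv2.resize(f["img"][250:330,100:215],None,fx=6,fy=6,interpolation=cv2.INTER_CUBIC); cv2.imwrite("pics/k.png",k[:,:,::-1])
E
```

```text
(285, 250) ztop 112.2 ctr [560.5  -3.7] r 31.8 mean [560.4  -3.9 108.1]
(332, 243) ztop 112.4 ctr [ 577.5 -123.1] r 31.7 mean [ 577.5 -122.2  108.1]
(379, 239) ztop 111.6 ctr [ 585.6 -243. ] r 31.9 mean [ 584.2 -242.8  107.9]
(236, 258) ztop 94.2 ctr [547.1 121.5] r 32.1 mean [546.8 120.6  90.2]
(393, 301) ztop 94.4 ctr [ 429.5 -272.9] r 31.8 mean [ 429.1 -272.3   90.5]
(188, 209) ztop 46.6 ctr [690.7 256.5] r 15.3 mean [689.  255.5  44.8]
(247, 180) ztop 85.3 ctr [759.3  99.4] r 31.3 mean [756.2  96.5  81.2]
(431, 219) ztop 77.4 ctr [ 643.3 -391.8] r 17.1 mean [ 642.2 -390.7   74.5]
(490, 290) ztop 100.8 ctr [ 449.4 -529.3] r 48.9 mean [ 449.3 -527.5   96.9]
shaker z 69.51629711694666 ((482.77191162109375, 320.66796875), (221.1961669921875, 159.8135528564453), 77.63849639892578)
white [171.3 299. ] 3 [446.9 282.   70. ]
white [173. 303.] 1 [436.9 277.6  70. ]
white [161.5 308.5] 11 [423.8 305.9  70. ]
white [169.9 313.1] 7 [412.  284.8  70. ]
white [179.5 312.5] 4 [413.  260.9  70. ]
(131, 280) 440 [495.2 382.5  76.9] [73.3 76.3 82.2]
(174, 296) 240 [452.8 271.1  86.5] [ 74.3  80.  106.1]
bar 119 [452.23930112 273.75168834 103.00119123] ((452.3901672363281, 274.73223876953125), (45.7822265625, 15.375536918640137), 20.33220100402832) [0.9255318  0.37866989]
board ((566.6705322265625, -104.250732421875), (413.55499267578125, 263.88604736328125), 78.48222351074219)
```

View pics/k.png

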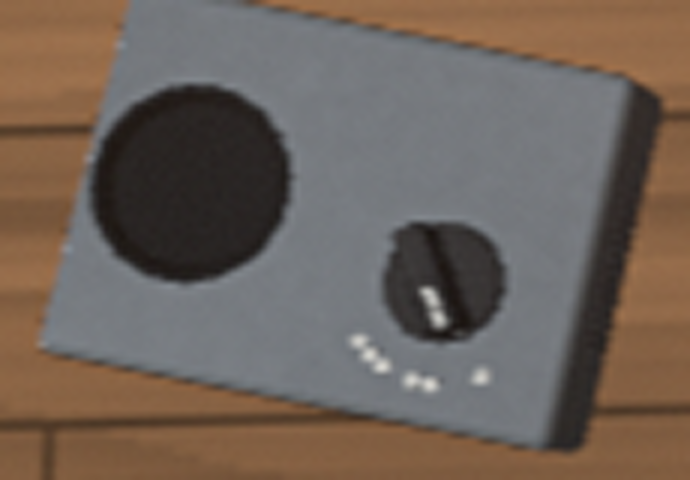

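The crop shows the knob at about (445,282) with the white line towards the single dot at (480,375), so the selector is at about 0 rad. The two-dot and three-dot marks are at (420,382) and (368,355). The bar's world angle is about 21° and the shaker's yaw about -12.4°. I'll now go above the knob, yawed so the joint-6 range allows the 1.2 rad turn.

```bash

python3 -m crank '[{"roll":-0.1384},{"roll":-0.1384},{"roll":-0.1384},{"roll":-0.1384},{"roll":-0.1384},{"roll":-0.1384},{"roll":-0.1384},{"roll":-0.1384}]' 35
python3 -m crank '[{"dx":0.0417,"dy":0.0086},{"dx":0.0417,"dy":0.0086},{"dx":0.0417,"dy":0.0086},{"dx":0.0417,"dy":0.0086},{"dx":0.0417,"dy":0.0086},{"dx":0.0417,"dy":0.0086},{"dx":0.0417,"dy":0.0086},{"dx":0.0417,"dy":0.0086},{"dx":0.0417,"dy":0.0086},{"dx":0.0417,"dy":0.0086}]'
python3 -m crank '[{"dx":0.0417,"dy":0.0086},{"dx":0.0417,"dy":0.0086},{"dx":0.0417,"dy":0.0086},{"dx":0.0417,"dy":0.0086},{"dx":0.0417,"dy":0.0086},{"dx":0.0417,"dy":0.0086},{"dx":0.0417,"dy":0.0086},{"dx":0.0417,"dy":0.0086},{"dx":0.0417,"dy":0.0086},{"dx":0.0417,"dy":0.0086},{}]'
python3 -c "
from plant import status;s=status.get_state();print(s['joints'],s['ee_rot'])"
```

```text
[-1.10940549e+00  3.53549383e-01  1.63403087e+00 -2.10729359e-05
  1.15521965e+00 -2.38945117e-03] [-3.14038536e+00  1.63842882e-05  4.63788815e-01]validation failed for argument at $[0]...
validation failed for argument at $[0]...
validation failed for argument at $[0]...
```

```bash

python3 -m crank '[{"dx":0,"dy":0,"dz":0,"roll":-0.1384},{"dx":0,"dy":0,"dz":0,"roll":-0.1384}]' 35; python3 -m crank --help | head -30
```

```text
time_s: 0.3
tcp_pos: [279.5, -558.8, 404.2]
ee_rot: [-3.141, -0.0, 0.746]
contact_force: [0.1, -0.1, 0.4]
gripper_width: 78.1
grip_force: 0.0invalid input: not JSON, or not a number
```

```bash

python3 -m crank '[{"dx":0,"dy":0,"dz":0,"roll":-0.1384},{"dx":0,"dy":0,"dz":0,"roll":-0.1384},{"dx":0,"dy":0,"dz":0,"roll":-0.1384},{"dx":0,"dy":0,"dz":0,"roll":-0.1384},{"dx":0,"dy":0,"dz":0,"roll":-0.1384},{"dx":0,"dy":0,"dz":0,"roll":-0.1384}]' | sed -n 2,3p
python3 -m crank '[{"dx":0.0417,"dy":0.0086,"dz":0,"roll":0},{"dx":0.0417,"dy":0.0086,"dz":0,"roll":0},{"dx":0.0417,"dy":0.0086,"dz":0,"roll":0},{"dx":0.0417,"dy":0.0086,"dz":0,"roll":0},{"dx":0.0417,"dy":0.0086,"dz":0,"roll":0},{"dx":0.0417,"dy":0.0086,"dz":0,"roll":0},{"dx":0.0417,"dy":0.0086,"dz":0,"roll":0},{"dx":0.0417,"dy":0.0086,"dz":0,"roll":0},{"dx":0.0417,"dy":0.0086,"dz":0,"roll":0},{"dx":0.0417,"dy":0.0086,"dz":0,"roll":0}]'| sed -n 2,3p
python3 -m crank '[{"dx":0.0417,"dy":0.0086,"dz":0,"roll":0},{"dx":0.0417,"dy":0.0086,"dz":0,"roll":0},{"dx":0.0417,"dy":0.0086,"dz":0,"roll":0},{"dx":0.0417,"dy":0.0086,"dz":0,"roll":0},{"dx":0.0417,"dy":0.0086,"dz":0,"roll":0},{"dx":0.0417,"dy":0.0086,"dz":0,"roll":0},{"dx":0.0417,"dy":0.0086,"dz":0,"roll":0},{"dx":0.0417,"dy":0.0086,"dz":0,"roll":0},{"dx":0.0417,"dy":0.0086,"dz":0,"roll":0},{"dx":0.0417,"dy":0.0086,"dz":0,"roll":0},{"dx":0,"dy":0,"dz":0,"roll":0}]'
python3 -c "
from plant import status;s=status.get_state();print(s['joints'],s['ee_rot'])"
```

```text
tcp_pos: [279.5, -558.8, 404.3]
ee_rot: [-3.141, -0.001, 1.577]
tcp_pos: [365.3, -140.3, 404.7]
ee_rot: [3.141, -0.0, 1.571]
time_s: 3.0
tcp_pos: [452.1, 279.0, 404.5]
ee_rot: [3.141, -0.002, 1.574]
contact_force: [-0.6, 0.3, 0.2]
gripper_width: 32.2
grip_force: 0.0
[5.49797753e-01 2.07249524e-01 1.83393391e+00 1.07727644e-03
 1.09891827e+00 5.46156693e-01] [ 3.14081757e+00 -1.59486800e-03  1.57394903e+00]
```

```bash

python3 -m crank '[{"dx":-0.005,"dy":0,"dz":0,"roll":0},{"dx":0,"dy":0,"dz":0,"roll":-0.1386},{"dx":0,"dy":0,"dz":0,"roll":-0.1386},{"dx":0,"dy":0,"dz":0,"roll":-0.1386},{"dx":0,"dy":0,"dz":0,"roll":-0.1386},{"dx":0,"dy":0,"dz":0,"roll":-0.1386},{"dx":0,"dy":0,"dz":0,"roll":-0.1386},{"dx":0,"dy":0,"dz":0,"roll":-0.1386}]' | sed -n 2,3p
python3 -m crank '[{"dx":0,"dy":0,"dz":0,"roll":-0.1386},{"dx":0,"dy":0,"dz":0,"roll":-0.1386},{"dx":0,"dy":0,"dz":0,"roll":-0.1386},{"dx":0,"dy":0,"dz":0.025,"roll":-0.1386},{"dx":0,"dy":0,"dz":0.025,"roll":-0.1386},{"dx":0,"dy":0,"dz":0.025,"roll":-0.1386},{"dx":0,"dy":0,"dz":0.005,"roll":-0.1386},{"dx":0,"dy":0,"dz":0,"roll":0}]'
python3 - <<'E'
from plant import eyes,status
import cv2
from h import *
print(status.get_state()['joints'])
f=eyes.grab_frame("scene")
R=cv2.Rodrigues(f["rvec"])[0]; uv=cv2.projectPoints(np.float32([[452,274,100]]),f["rvec"],f["tvec"],np.float32([[f["fx"],0,f["cx"]],[0,f["fy"],f["cy"]],[0,0,1]]),None)[0]
print(uv); c=f["img"][270:400,400:560]
cv2.imwrite("pics/s1.png",cv2.resize(c,None,fx=4,fy=4)[:,:,::-1])
E
```

```text
tcp_pos: [451.1, 268.1, 404.6]
ee_rot: [-3.141, -0.0, 2.545]
time_s: 4.6
tcp_pos: [450.8, 268.1, 323.6]
ee_rot: [-3.141, -0.003, -2.771]
contact_force: [0.4, 0.1, -0.0]
gripper_width: 31.8
grip_force: 0.0
[ 5.33749532e-01  2.96070979e-01  1.92137075e+00 -3.47535400e-04
  9.27307441e-01 -1.40727913e+00]
[[[477.69754 323.56247]]]
```

View pics/s1.png

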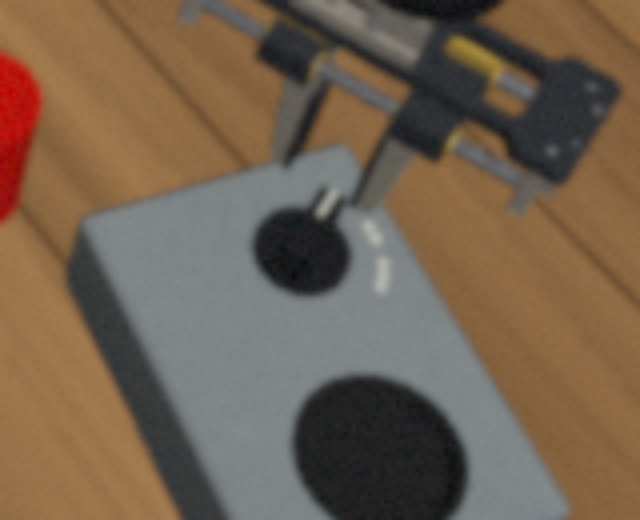

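The crop shows the open fingers straddling the bar from above. The knob disc is at (302,250), and the bar's white end at (328,203) points at the single dot. One quick check of the knob centre before going down.

```bash
python3 - <<'E'
import pickle
from h import *
f=pickle.load(open("top.pkl","rb")); print(ray(f,[[174-.5,297-.5]],79))
g=f["img"][270:325,150:205].max(2); m=(g<62).astype(np.uint8)
cs=cv2.findContours(m,cv2.RETR_EXTERNAL,cv2.CHAIN_APPROX_NONE)[0]; c=max(cs,key=cv2.contourArea); (x,y),r=cv2.minEnclosingCircle(c)
print(x+150,y+270,r,ray(f,[[x+150,y+270]],80))
E
```

```text
[[452.37757618 274.38091568  79.        ]]
173.1666660308838 296.1666660308838 10.069305419921875 [[453.15110597 274.95867456  80.        ]]
```

```bash

python3 -m crank '[{"dx":-0.0038,"dy":0.0052,"dz":0,"roll":0},{"dx":0,"dy":0,"dz":0,"roll":0},{"dx":0,"dy":0,"dz":0.02,"roll":0},{"dx":0,"dy":0,"dz":0.02,"roll":0},{"dx":0,"dy":0,"dz":0.012,"roll":0},{"dx":0,"dy":0,"dz":0,"roll":0},{"dx":0,"dy":0,"dz":0,"roll":0}]'
python3 -m crank '[{"dx":0,"dy":0,"dz":0,"roll":0},{"dx":0,"dy":0,"dz":0,"roll":0},{"dx":0,"dy":0,"dz":0,"roll":0},{"dx":0,"dy":0,"dz":0,"roll":0},{"dx":0,"dy":0,"dz":0,"roll":0}]' 5
```

```text
time_s: 5.35
tcp_pos: [453.3, 276.4, 273.1]
ee_rot: [3.142, 0.0, -2.772]
contact_force: [0.0, -0.1, 0.8]
gripper_width: 32.2
grip_force: 0.0
time_s: 5.85
tcp_pos: [453.7, 275.4, 273.5]
ee_rot: [-3.139, 0.001, -2.771]
contact_force: [2.9, -9.7, 4.2]
gripper_width: 13.7
grip_force: 30.0
```

```bash

python3 -m crank '[{"dx":0,"dy":-0.0012,"dz":0,"roll":0},{"dx":0,"dy":0,"dz":0,"roll":0.1},{"dx":0,"dy":0,"dz":0,"roll":0.1},{"dx":0,"dy":0,"dz":0,"roll":0.1},{"dx":0,"dy":0,"dz":0,"roll":0.1},{"dx":0,"dy":0,"dz":0,"roll":0.1},{"dx":0,"dy":0,"dz":0,"roll":0.1}]'
python3 -m crank '[{"dx":0,"dy":0,"dz":0,"roll":0.1},{"dx":0,"dy":0,"dz":0,"roll":0.1},{"dx":0,"dy":0,"dz":0,"roll":0.1},{"dx":0,"dy":0,"dz":0,"roll":0.1},{"dx":0,"dy":0,"dz":0,"roll":0.1},{"dx":0,"dy":0,"dz":0,"roll":0.1},{"dx":0,"dy":0,"dz":0,"roll":0},{"dx":0,"dy":0,"dz":0,"roll":0}]'
python3 -c "
from plant import status;s=status.get_state();print(s['torque'])"
```

```text
time_s: 6.55
tcp_pos: [453.8, 275.7, 273.5]
ee_rot: [3.14, 0.001, 2.907]
contact_force: [-0.4, 2.3, 2.8]
gripper_width: 13.8
grip_force: 30.0
time_s: 7.35
tcp_pos: [454.2, 276.2, 273.6]
ee_rot: [3.138, -0.0, 2.311]
contact_force: [0.4, 4.8, -0.7]
gripper_width: 14.0
grip_force: 30.0
[ 0.88761614 -0.27342484  0.01878362]
```

```bash

python3 -m crank '[{"dx":0,"dy":0,"dz":0,"roll":0},{"dx":0,"dy":0,"dz":0,"roll":0},{"dx":0,"dy":0,"dz":0,"roll":0},{"dx":0,"dy":0,"dz":-0.03,"roll":0},{"dx":0,"dy":0,"dz":-0.03,"roll":0},{"dx":0,"dy":0,"dz":-0.03,"roll":0},{"dx":0,"dy":0,"dz":-0.04,"roll":0}]' 35
python3 -m crank '[{"dx":0,"dy":0,"dz":0,"roll":0.1234},{"dx":0,"dy":0,"dz":0,"roll":0.1234},{"dx":0,"dy":0,"dz":0,"roll":0.1234},{"dx":0,"dy":0,"dz":0,"roll":0.1234},{"dx":0,"dy":0,"dz":0,"roll":0.1234},{"dx":0,"dy":0,"dz":0,"roll":0.1234},{"dx":-0.04,"dy":0,"dz":0,"roll":0},{"dx":-0.04,"dy":0.01,"dz":0,"roll":0},{"dx":-0.04,"dy":0.01,"dz":0,"roll":0},{"dx":-0.04,"dy":0.01,"dz":0,"roll":0},{"dx":0,"dy":0,"dz":0,"roll":0}]'
python3 - <<'E'
from plant import eyes
from h import *
f=eyes.grab_frame("top"); P=cloud(f); 
m=np.zeros((480,640),bool); m[280:312,158:190]=1; m&=(P[...,2]>95)&(P[...,2]<115); q=P[m]
print(m.sum(),q.mean(0),cv2.minAreaRect(q[:,:2].astype(np.float32)),cv2.PCACompute(q[:,:2],None)[1][0])
cv2.imwrite("pics/k2.png",cv2.resize(f["img"][230:350,90:260],None,fx=4,fy=4)[:,:,::-1])
E
```

```text
time_s: 8.05
tcp_pos: [453.0, 274.7, 402.8]
ee_rot: [-3.139, -0.0, 2.311]
contact_force: [0.9, 0.2, -0.2]
gripper_width: 32.3
grip_force: 0.0
time_s: 9.15
tcp_pos: [484.1, 111.6, 402.7]
ee_rot: [3.142, 0.001, 1.567]
contact_force: [0.8, 0.6, -0.1]
gripper_width: 32.2
grip_force: 0.0
11 [463.62746759 257.99871158 100.35528527] ((463.5542297363281, 257.9384460449219), (11.598944664001465, 6.151920795440674), 18.559268951416016) [0.93731568 0.34848144]
```

View pics/k2.png

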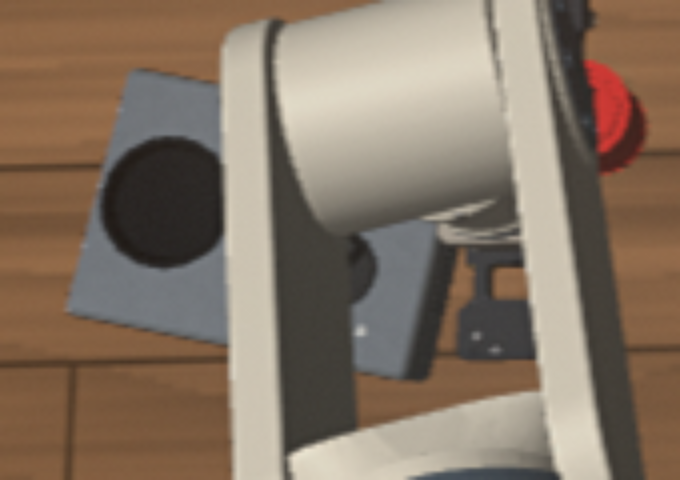

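The arm hides the knob from above; only the single dot at (360,330) is visible. I'll move over the left tin and look again.

```bash

python3 -m crank '[{"dx":-0.03,"dy":0.02,"dz":0,"roll":0},{"dx":-0.03,"dy":0.02,"dz":0,"roll":0},{"dx":-0.03,"dy":0.02,"dz":0,"roll":0},{"dx":-0.0254,"dy":0.0164,"dz":0,"roll":0},{"dx":0,"dy":0,"dz":0,"roll":0},{"dx":0,"dy":0,"dz":0,"roll":0}]' 100
python3 - <<'E'
from plant import eyes
from h import *
f=eyes.grab_frame("top"); P=cloud(f); 
m=np.zeros((480,640),bool); m[280:312,158:190]=1; m&=(P[...,2]>95)&(P[...,2]<115); q=P[m]
print(m.sum(),q.mean(0),cv2.minAreaRect(q[:,:2].astype(np.float32)),cv2.PCACompute(q[:,:2],None)[1][0])
cv2.imwrite("pics/k3.png",cv2.resize(f["img"][230:350,90:260],None,fx=4,fy=4)[:,:,::-1])
E
```

```text
time_s: 9.8
tcp_pos: [559.9, 0.4, 402.3]
ee_rot: [-3.141, -0.001, 1.57]
contact_force: [-0.3, -0.5, 0.4]
gripper_width: 77.9
grip_force: 0.0
113 [451.98090167 274.10531017 102.81262191] ((452.4544677734375, 274.46722412109375), (15.31075382232666, 44.33414840698242), 44.99884033203125) [-0.67706     0.73592782]
```

View pics/k3.png

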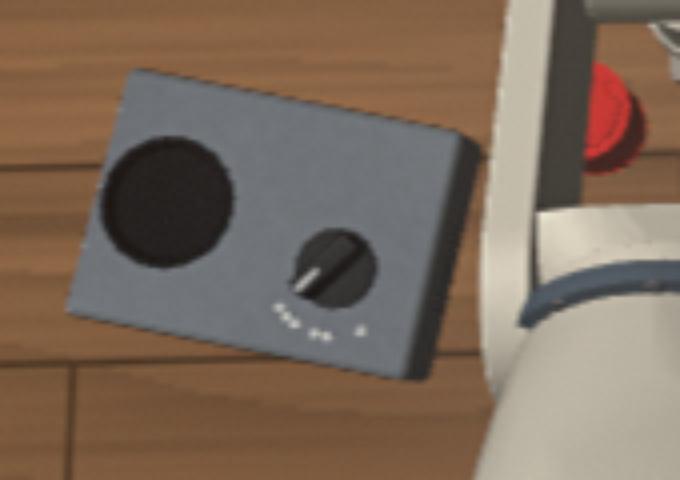

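The white line at (306,282) now points at the three dots at (287,316), and the measured bar angle of -47° matches 1.2 rad. Next is the left tin.

```bash

python3 -m crank '[{"dx":-0.0042,"dy":0.0006,"dz":0.03,"roll":0},{"dx":0,"dy":0,"dz":0.04,"roll":0},{"dx":0,"dy":0,"dz":0.04,"roll":0},{"dx":0,"dy":0,"dz":0.026,"roll":0},{"dx":0,"dy":0,"dz":0.02,"roll":0},{"dx":0,"dy":0,"dz":0,"roll":0},{"dx":0,"dy":0,"dz":0,"roll":0}]' 100
python3 -m crank '[{"dx":0,"dy":0,"dz":0,"roll":0},{"dx":0,"dy":0,"dz":0,"roll":0},{"dx":0,"dy":0,"dz":0,"roll":0},{"dx":0,"dy":0,"dz":0,"roll":0},{"dx":0,"dy":0,"dz":0,"roll":0},{"dx":0,"dy":0,"dz":0,"roll":0}]' 50
```

```text
time_s: 10.55
tcp_pos: [560.4, -3.4, 247.1]
ee_rot: [-3.141, -0.0, 1.572]
contact_force: [0.2, -0.2, 0.9]
gripper_width: 91.8
grip_force: 0.0
time_s: 11.15
tcp_pos: [561.5, -4.5, 247.7]
ee_rot: [3.139, -0.0, 1.571]
contact_force: [3.2, -0.2, 6.3]
gripper_width: 61.6
grip_force: 30.0
```

```bash
cat > w.py <<'E'
from plant import status,eyes
import numpy as np
s=[]
for i in range(8):
    st=status.get_state(); s.append(np.r_[st["contact_force"],st["tcp_pos"]]); eyes.grab_frame("top")
print(np.mean(s,0).round(2),np.std(s,0).round(2)[:3],st["joint_efforts"].round(2),st["time_s"])
E
python3 -m crank '[{"dx":0,"dy":0,"dz":-0.01,"roll":0},{"dx":0,"dy":0,"dz":-0.015,"roll":0},{"dx":0,"dy":0,"dz":-0.015,"roll":0},{"dx":0,"dy":0,"dz":-0.01,"roll":0},{"dx":0,"dy":0,"dz":0,"roll":0},{"dx":0,"dy":0,"dz":0,"roll":0},{"dx":0,"dy":0,"dz":0,"roll":0},{"dx":0,"dy":0,"dz":0,"roll":0}]'
python3 w.py
```

```text
time_s: 11.95
tcp_pos: [560.3, -4.4, 295.9]
ee_rot: [-3.14, -0.0, 1.571]
contact_force: [-0.5, -0.2, -4.4]
gripper_width: 61.6
grip_force: 30.0
[ 9.0000e-02  1.3000e-01 -4.1500e+00  5.6045e+02 -4.4200e+00  2.9628e+02] [0.37 0.26 0.26] [-0.000e+00 -5.742e+01 -2.862e+01  6.000e-02  2.000e-02 -0.000e+00] 12.3
```

Left tin: about 4.2 N. Putting it back down.

```bash

python3 -m crank '[{"dx":0,"dy":0,"dz":0.02,"roll":0},{"dx":0,"dy":0,"dz":0.015,"roll":0},{"dx":0,"dy":0,"dz":0.007,"roll":0},{"dx":0,"dy":0,"dz":0.004,"roll":0},{"dx":0,"dy":0,"dz":0.003,"roll":0},{"dx":0,"dy":0,"dz":0,"roll":0},{"dx":0,"dy":0,"dz":0,"roll":0}]'
python3 -m crank '[{"dx":0,"dy":0,"dz":0,"roll":0},{"dx":0,"dy":0,"dz":0,"roll":0},{"dx":0,"dy":0,"dz":0,"roll":0},{"dx":0,"dy":0,"dz":0,"roll":0},{"dx":0,"dy":0,"dz":0,"roll":0},{"dx":0,"dy":0,"dz":0,"roll":0}]' 100
```

```text
time_s: 13.05
tcp_pos: [560.8, -4.4, 248.2]
ee_rot: [3.141, 0.0, 1.571]
contact_force: [-1.0, -0.6, -3.7]
gripper_width: 61.7
grip_force: 30.0
time_s: 13.65
tcp_pos: [560.6, -4.4, 247.7]
ee_rot: [3.142, -0.0, 1.571]
contact_force: [0.3, -0.3, -1.0]
gripper_width: 91.9
grip_force: 0.0
```

```bash

python3 -m crank '[{"dx":0,"dy":0,"dz":-0.03,"roll":0},{"dx":0,"dy":0,"dz":-0.04,"roll":0},{"dx":0,"dy":0,"dz":-0.02,"roll":0},{"dx":-0.039,"dy":0.0056,"dz":0,"roll":0},{"dx":-0.039,"dy":0.0056,"dz":0,"roll":0},{"dx":-0.04,"dy":0.0057,"dz":0,"roll":0},{"dx":0,"dy":0,"dz":0,"roll":0},{"dx":0,"dy":0,"dz":0,"roll":0}]'
```

```text
time_s: 14.45
tcp_pos: [577.3, -123.0, 337.5]
ee_rot: [-3.141, -0.0, 1.569]
contact_force: [-0.0, -0.0, 0.5]
gripper_width: 92.1
grip_force: 0.0
```

```bash
python3 - <<'E'
from plant import eyes
from h import *
f=eyes.grab_frame("scene"); P=cloud(f); im=f["img"].astype(int)
m=(P[...,2]>100)&(P[...,2]<114)&(P[...,0]>500)&(P[...,0]<650)&(im.max(2)-im.min(2)<45)
for y in (-4,-122,-243):
    k=m&(abs(P[...,1]-y)<38); q=P[k][:,:2].astype(np.float32); print(y,len(q),cv2.minEnclosingCircle(q) if len(q) else 0)
E
```

```text
-4 523 ((558.6610107421875, 0.666397213935852), 34.612117767333984)
-122 456 ((580.6013793945312, -120.68313598632812), 33.10146713256836)
-243 64 ((607.5059814453125, -237.6691131591797), 22.59881019592285)
```

Left tin is upright in its place. Now the middle one.

```bash

python3 -m crank '[{"dx":0,"dy":0,"dz":0.04,"roll":0},{"dx":0,"dy":0,"dz":0.03,"roll":0},{"dx":0,"dy":0,"dz":0.02,"roll":0},{"dx":0,"dy":0,"dz":0,"roll":0},{"dx":0,"dy":0,"dz":0,"roll":0}]'
python3 -m crank '[{"dx":0,"dy":0,"dz":0,"roll":0},{"dx":0,"dy":0,"dz":0,"roll":0},{"dx":0,"dy":0,"dz":0,"roll":0},{"dx":0,"dy":0,"dz":0,"roll":0},{"dx":0,"dy":0,"dz":0,"roll":0},{"dx":0,"dy":0,"dz":0,"roll":0}]' 50
python3 -m crank '[{"dx":0,"dy":0,"dz":-0.01,"roll":0},{"dx":0,"dy":0,"dz":-0.015,"roll":0},{"dx":0,"dy":0,"dz":-0.015,"roll":0},{"dx":0,"dy":0,"dz":-0.01,"roll":0},{"dx":0,"dy":0,"dz":0,"roll":0},{"dx":0,"dy":0,"dz":0,"roll":0},{"dx":0,"dy":0,"dz":0,"roll":0},{"dx":0,"dy":0,"dz":0,"roll":0}]'
python3 w.py
```

```text
time_s: 15.0
tcp_pos: [577.6, -121.4, 247.9]
ee_rot: [-3.141, -0.0, 1.572]
contact_force: [0.5, -0.6, 0.6]
gripper_width: 91.9
grip_force: 0.0
time_s: 15.6
tcp_pos: [578.0, -122.6, 248.5]
ee_rot: [3.14, 0.0, 1.571]
contact_force: [0.9, 0.4, 6.1]
gripper_width: 61.5
grip_force: 30.0
time_s: 16.4
tcp_pos: [577.2, -122.4, 297.0]
ee_rot: [-3.14, -0.0, 1.571]
contact_force: [0.2, 0.1, -1.1]
gripper_width: 61.5
grip_force: 30.0
[ 1.0000e-02 -3.0000e-02 -1.6100e+00  5.7739e+02 -1.2239e+02  2.9727e+02] [0.41 0.57 0.64] [ 0.000e+00 -5.935e+01 -2.841e+01  6.000e-02  3.000e-02 -0.000e+00] 16.75
```

Middle tin: about 1.6 N. Setting it back and moving to the right tin at (585,-243).

```bash

python3 -m crank '[{"dx":0,"dy":0,"dz":0.02,"roll":0},{"dx":0,"dy":0,"dz":0.015,"roll":0},{"dx":0,"dy":0,"dz":0.007,"roll":0},{"dx":0,"dy":0,"dz":0.004,"roll":0},{"dx":0,"dy":0,"dz":0.003,"roll":0},{"dx":0,"dy":0,"dz":0,"roll":0},{"dx":0,"dy":0,"dz":0,"roll":0}]'
python3 -m crank '[{"dx":0,"dy":0,"dz":0,"roll":0},{"dx":0,"dy":0,"dz":0,"roll":0},{"dx":0,"dy":0,"dz":0,"roll":0},{"dx":0,"dy":0,"dz":0,"roll":0},{"dx":0,"dy":0,"dz":0,"roll":0},{"dx":0,"dy":0,"dz":0,"roll":0}]' 100
python3 -m crank '[{"dx":0,"dy":0,"dz":-0.03,"roll":0},{"dx":0,"dy":0,"dz":-0.04,"roll":0},{"dx":0,"dy":0,"dz":-0.02,"roll":0},{"dx":-0.04,"dy":0.0026,"dz":0,"roll":0},{"dx":-0.04,"dy":0.0026,"dz":0,"roll":0},{"dx":-0.0405,"dy":0.0027,"dz":0,"roll":0},{"dx":0,"dy":0,"dz":0,"roll":0},{"dx":0,"dy":0,"dz":0,"roll":0}]'
```

```text
time_s: 17.5
tcp_pos: [577.7, -122.5, 249.1]
ee_rot: [3.141, 0.0, 1.571]
contact_force: [1.0, -1.1, -0.1]
gripper_width: 61.7
grip_force: 30.0
time_s: 18.1
tcp_pos: [577.5, -122.4, 248.7]
ee_rot: [3.142, -0.0, 1.571]
contact_force: [0.1, 0.5, 0.2]
gripper_width: 91.6
grip_force: 0.0
time_s: 18.9
tcp_pos: [585.2, -243.5, 338.4]
ee_rot: [-3.141, -0.0, 1.569]
contact_force: [0.1, 0.2, 0.5]
gripper_width: 92.0
grip_force: 0.0
```

```bash

python3 -m crank '[{"dx":0,"dy":0,"dz":0.04,"roll":0},{"dx":0,"dy":0,"dz":0.03,"roll":0},{"dx":0,"dy":0,"dz":0.02,"roll":0},{"dx":0,"dy":0,"dz":0,"roll":0},{"dx":0,"dy":0,"dz":0,"roll":0}]'
python3 -m crank '[{"dx":0,"dy":0,"dz":0,"roll":0},{"dx":0,"dy":0,"dz":0,"roll":0},{"dx":0,"dy":0,"dz":0,"roll":0},{"dx":0,"dy":0,"dz":0,"roll":0},{"dx":0,"dy":0,"dz":0,"roll":0},{"dx":0,"dy":0,"dz":0,"roll":0}]' 50
python3 -m crank '[{"dx":0,"dy":0,"dz":-0.01,"roll":0},{"dx":0,"dy":0,"dz":-0.015,"roll":0},{"dx":0,"dy":0,"dz":-0.015,"roll":0},{"dx":0,"dy":0,"dz":-0.01,"roll":0},{"dx":0,"dy":0,"dz":0,"roll":0},{"dx":0,"dy":0,"dz":0,"roll":0},{"dx":0,"dy":0,"dz":0,"roll":0},{"dx":0,"dy":0,"dz":0,"roll":0}]'
python3 w.py
```

```text
time_s: 19.4
tcp_pos: [585.6, -241.9, 248.9]
ee_rot: [-3.141, -0.0, 1.572]
contact_force: [0.1, 0.1, 0.4]
gripper_width: 92.0
grip_force: 0.0
time_s: 20.0
tcp_pos: [585.9, -243.1, 249.5]
ee_rot: [3.14, 0.0, 1.571]
contact_force: [0.7, 0.2, 5.9]
gripper_width: 61.8
grip_force: 30.0
time_s: 20.8
tcp_pos: [585.2, -242.8, 298.0]
ee_rot: [-3.14, -0.0, 1.571]
contact_force: [-0.3, -0.3, -2.2]
gripper_width: 61.9
grip_force: 30.0
[-3.0000e-01  8.0000e-02 -1.6500e+00  5.8533e+02 -2.4287e+02  2.9825e+02] [0.56 0.48 0.51] [ 0.000e+00 -6.444e+01 -2.956e+01  5.000e-02  5.000e-02  0.000e+00] 21.15
```

Right tin: about 1.65 N, so the left tin is the heaviest. Setting the right one back and returning to the left.

```bash

python3 -m crank '[{"dx":0,"dy":0,"dz":0.02,"roll":0},{"dx":0,"dy":0,"dz":0.015,"roll":0},{"dx":0,"dy":0,"dz":0.007,"roll":0},{"dx":0,"dy":0,"dz":0.004,"roll":0},{"dx":0,"dy":0,"dz":0.003,"roll":0},{"dx":0,"dy":0,"dz":0,"roll":0},{"dx":0,"dy":0,"dz":0,"roll":0}]'
python3 -m crank '[{"dx":0,"dy":0,"dz":0,"roll":0},{"dx":0,"dy":0,"dz":0,"roll":0},{"dx":0,"dy":0,"dz":0,"roll":0},{"dx":0,"dy":0,"dz":0,"roll":0},{"dx":0,"dy":0,"dz":0,"roll":0},{"dx":0,"dy":0,"dz":0,"roll":0}]' 100
python3 -m crank '[{"dx":0,"dy":0,"dz":-0.03,"roll":0},{"dx":0,"dy":0,"dz":-0.04,"roll":0},{"dx":0,"dy":0,"dz":-0.02,"roll":0},{"dx":0.0398,"dy":-0.0041,"dz":0,"roll":0},{"dx":0.0398,"dy":-0.0041,"dz":0,"roll":0},{"dx":0.0398,"dy":-0.0041,"dz":0,"roll":0},{"dx":0.0398,"dy":-0.0041,"dz":0,"roll":0},{"dx":0.0398,"dy":-0.0041,"dz":0,"roll":0},{"dx":0.0396,"dy":-0.0041,"dz":0,"roll":0},{"dx":0,"dy":0,"dz":0,"roll":0},{"dx":0,"dy":0,"dz":0,"roll":0}]'
```

```text
time_s: 21.9
tcp_pos: [585.6, -243.0, 250.1]
ee_rot: [3.141, 0.0, 1.571]
contact_force: [-0.8, 1.2, -1.7]
gripper_width: 61.5
grip_force: 30.0
time_s: 22.5
tcp_pos: [585.4, -242.9, 249.7]
ee_rot: [3.142, 0.0, 1.571]
contact_force: [-0.3, 0.4, 0.2]
gripper_width: 91.6
grip_force: 0.0
time_s: 23.6
tcp_pos: [560.8, -3.7, 339.8]
ee_rot: [3.141, 0.0, 1.573]
contact_force: [0.8, 0.2, -0.3]
gripper_width: 91.8
grip_force: 0.0
```

```bash

python3 -m crank '[{"dx":0,"dy":0,"dz":0.04,"roll":0},{"dx":0,"dy":0,"dz":0.03,"roll":0},{"dx":0,"dy":0,"dz":0.022,"roll":0},{"dx":0,"dy":0,"dz":0,"roll":0},{"dx":0,"dy":0,"dz":0,"roll":0}]'
python3 -m crank '[{"dx":0,"dy":0,"dz":0,"roll":0},{"dx":0,"dy":0,"dz":0,"roll":0},{"dx":0,"dy":0,"dz":0,"roll":0},{"dx":0,"dy":0,"dz":0,"roll":0},{"dx":0,"dy":0,"dz":0,"roll":0},{"dx":0,"dy":0,"dz":0,"roll":0}]' 50
python3 -m crank '[{"dx":0,"dy":0,"dz":-0.01,"roll":0},{"dx":0,"dy":0,"dz":-0.02,"roll":0},{"dx":0,"dy":0,"dz":-0.03,"roll":0},{"dx":0,"dy":0,"dz":-0.03,"roll":0},{"dx":0,"dy":0,"dz":-0.03,"roll":0},{"dx":0,"dy":0,"dz":-0.03,"roll":0},{"dx":0,"dy":0,"dz":-0.03,"roll":0},{"dx":0,"dy":0,"dz":-0.02,"roll":0},{"dx":0,"dy":0,"dz":-0.01,"roll":0},{"dx":0,"dy":0,"dz":0,"roll":0},{"dx":0,"dy":0,"dz":0,"roll":0},{"dx":0,"dy":0,"dz":0,"roll":0}]'
python3 -m crank '[{"dx":0,"dy":0,"dz":0,"roll":0},{"dx":0,"dy":0,"dz":0,"roll":0},{"dx":0,"dy":0,"dz":0,"roll":0},{"dx":0,"dy":0,"dz":0,"roll":0},{"dx":0,"dy":0,"dz":0,"roll":0},{"dx":0,"dy":0,"dz":0,"roll":0}]' >/dev/null
python3 w.py
python3 - <<'E'
from plant import eyes
import cv2
f=eyes.grab_frame("scene"); cv2.imwrite("pics/end.png",f["img"][:,:,::-1])
E
```

```text
time_s: 24.1
tcp_pos: [561.1, -5.4, 247.9]
ee_rot: [-3.141, 0.0, 1.57]
contact_force: [0.5, 0.5, -0.1]
gripper_width: 91.4
grip_force: 0.0
time_s: 24.7
tcp_pos: [560.9, -4.3, 248.3]
ee_rot: [3.141, 0.0, 1.571]
contact_force: [-1.4, -1.7, 6.7]
gripper_width: 61.8
grip_force: 30.0
time_s: 25.9
tcp_pos: [560.4, -4.3, 456.1]
ee_rot: [-3.139, -0.0, 1.571]
contact_force: [-0.1, 0.2, -4.7]
gripper_width: 62.0
grip_force: 30.0
[-3.4000e-01  2.0000e-02 -4.1000e+00  5.6078e+02 -4.3200e+00  4.5772e+02] [0.54 0.32 0.47] [ 0.000e+00 -5.234e+01 -3.657e+01  8.000e-02  2.000e-02 -0.000e+00] 26.85
```

View pics/end.png

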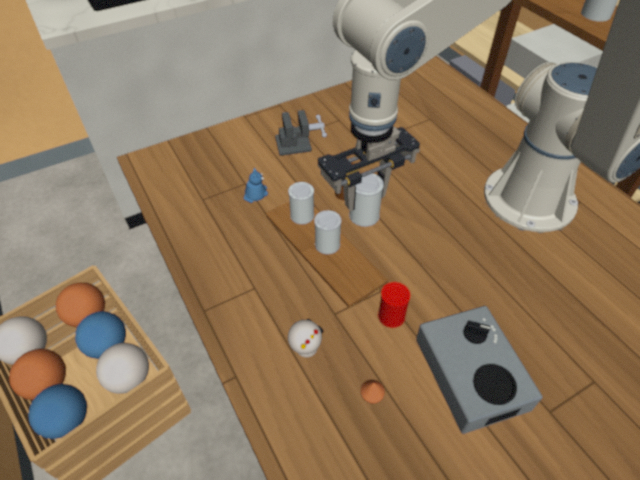

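The held tin at (366,200) is upright and high. The other two stand at (301,203) and (327,232), and the toys at (255,185), (305,338) and (372,391) are undisturbed.

```bash
python3 -c "
from plant import job_done; print(job_done())"
```

```text
the job is handed in; nothing more can be done
None
```

I turned the selector to three dots and let go, hefted all three tins left to right, and handed in at about 27 s still holding the heaviest, the left one (about 0.42 kg), upright some 22 cm above the table; the hand-in returned no verdict.

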